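# Turn the tooling row round onto the setup rail

### The arm

A 6-joint arm with a two-finger parallel gripper is mounted at the origin on the work surface. World frame = base frame: x ahead of the robot, y to its left, z up, the work surface at z = 0. Lengths are in m, angles in rad, forces in N, time in s.
With the tool pointing down it reaches from about 0.425 to 0.95 m from the base axis. Payload 3.5 kg.
Tool frame: the origin (TCP) lies on the centre line of the jaws, within the pads' length; the fingertips stand 14 mm ahead of it and the grasp point (between the pads) lies 5 mm behind it (tips_ahead is the distance from the TCP to the fingertips, in m); y points along the fingers, z is the direction in which the jaws open and shut, and the axes are right-handed (so a half turn about y gives the same grasp; the last joint's range is limited). The gripper opens to 85 mm and grips with 20 to 120 N. Pads are 22 mm wide; open, the fingers measure 114 mm over their backs; the gripper's body (76 mm by 85 mm) begins 54 mm behind the grasp point. The pads swing forward as they close: fully open they stand 13 mm farther back than shut.
Start: joints at [1.053, 0.286, 1.577, -0, 1.279, -0.15], TCP at [0.243, 0.63, 0.245] pointing down, gripper open.
Joint ranges: [-2.77, 2.77], [-0.9, 2.22], [0.21, 2.48], [-1.53, 4.67], [0.24, 2.81], [-2.84, 2.84]. Speed limits (rad/s): [2.79, 2.79, 3.14, 3.14, 3.14, 3.14].

### API

Orientations are given as a unit quaternion [x, y, z, w].
In Python, from plant import get_state, read_camera, sign_off, tips_ahead gives the robot as it stands.
- The arm moves only by the tool send_rows, never from a script. Its argument "plan" is a list of rows, each a list of 2 entries, a list of its own where there are three numbers: the shift along the tool's x, y, z in units of 12 cm (1.0 is 12 cm), then the turn, a rotation vector about the tool's x, y, z in units of 360 degrees (1.0 is 360 degrees). In form: [[[tx, ty, tz], [rx, ry, rz]], ...]. A call has 1 to 12 rows; each row shifts and turns the commanded pose from where the row before left it, along the tool's axes as they then stand; what a row does not reach is not made up. A row lasts 1/10 s, in which the tool goes at most 50 mm and 8.59 degrees, less where a joint would pass 70% of its speed; a pose out of reach is approached as far as the arm can. A call with a number of a shift or a turn outside -1 to 1 is refused whole. A call with a gripper value outside its range is refused whole. "gripper" is the closure, from 0 (fully open) to 1 (shut), set as the call begins (left out, the last holds). The fingers move at their own pace and stop on an object; "grip_force" is the grip in N (left out, the last holds). Time passes only in rows, so rows that do not move let the fingers close. It gives the time, the measured TCP pose, the force and the opening at its end, in the units of the state.
- get_state(): the state, without advancing time (a new reading comes with each control period).
- read_camera(name): name is "scene" or "top" or "wrist"; returns a dict with "img" (384x512x3 uint8, blue, green, red), "fx", "fy", "cx", "cy" (pixels), "D" ([k1, k2, p1, p2, k3] as OpenCV has them; the pictures are not rectified), "world_from_camera" (4x4, takes a point from camera to world coordinates); the wrist camera has in their place "mount" (4x4, takes a point from camera to tool coordinates, whose origin is the TCP and whose axes are the tool frame's). Camera axes: x right, y down, z forward; pixel columns grow to the right and rows downward; lengths in m; the calibration is good to about 2 mm. A picture is of the moment at which its call begins: read the wrist's pose just before it. There is no depth.
- sign_off(): hands the job in, once; it reports no verdict.
The state is a dict: "time": time; "qpos": joint angles; "dq": joint speeds; "joint_efforts": joint torques, N m; "eef_pos": TCP position; "tcp_rot": TCP orientation; "contact_force": force on the tool from outside, world axes, zero at the start; "wrist_torque": the same for the moment, N m; "opening": opening from 0.0 (shut) to 1.0 (fully open).
Only numpy, scipy, OpenCV 4.12 (cv2) and the standard library are available. Lean on these libraries where they do the work, as an engineer would, in place of code of your own. Each camera call takes 0.05 s, during which the arm holds its last target. There are 200 camera calls.

### The job

Move the four tooling pieces from the painted pads on the poplar board to the blue setup rail, one upright in each bay and fully down on the bay's floor, in reverse order: as seen from the robot, the piece that stands leftmost on the pads goes into the rightmost bay, and so on, until the rightmost stands in the leftmost bay. Set each piece down gently, and leave the green oil bottle where it stands.

Things in the scene. Friction and masses are not known exactly. Their poses are not given: they have to be found in the camera images.
- die: dark pitted cast iron V-die segment, loose, 0.5 kg: block 44 (x) x 44 (y) x 56 mm high, with a V groove 14 mm deep along y in its top, so that the top 14 mm are two walls. Best gripped across x, 36 mm above its underside. Origin: centre of its underside; z up.
- spacer: mid-grey polymer spacer, loose, 0.12 kg: plain block 40 (x) x 40 (y) x 52 mm high with a dark round bore on top. Best gripped across x, 36 mm above its underside. Origin: centre of its underside; z up.
- clamp: steel clamp plate, loose, 0.35 kg: upright plate 16 mm thick (x) x 44 mm wide (y), 66 mm high overall, centred on a foot 44 x 44 x 10 mm with four small orange bolt heads. Grip the plate across x, 46 mm above its underside. Origin: centre of its underside; z up.
- holder: bright chrome punch holder, loose, 0.4 kg: round flange 44 mm across and 22 mm high, on it a centred square shank 26 (x) x 26 (y) mm up to 68 mm, and a brass button 18 mm across up to 74 mm. Grip the shank across x, 50 mm above its underside. Origin: centre of its underside; z up.
- setup_rail: blue steel setup rail with white ribs, fixed, 80 (x) x 294 (y) mm: the empty rack to fill. Origin: centre of its underside, on the table; x across, y along it (to the robot's left at yaw 0); yaw within 0.15 rad of 0. Four open bays in a row, centres at y = +108, +36, -36, -108 mm, x = 0; each 66 x 66 mm inside, floor 20 mm above the table, ribs and lips around it 6 mm high.
- pad_die: Red-painted flat square pad, 62 x 62 x 8 mm, fixed on the poplar board; its top is 28 mm above the table. The V-die segment stands on it at the start. Origin: centre of its underside; x across the board, y along it (to the robot's left at yaw 0), z up. It never moves.
- pad_spacer: Yellow-painted flat square pad, 62 x 62 x 8 mm, fixed on the poplar board; its top is 28 mm above the table. The grey spacer stands on it at the start. Origin: centre of its underside; x across the board, y along it (to the robot's left at yaw 0), z up. It never moves.
- pad_clamp: Green-painted flat square pad, 62 x 62 x 8 mm, fixed on the poplar board; its top is 28 mm above the table. The clamp plate stands on it at the start. Origin: centre of its underside; x across the board, y along it (to the robot's left at yaw 0), z up. It never moves.
- pad_holder: Black-painted flat square pad, 62 x 62 x 8 mm, fixed on the poplar board; its top is 28 mm above the table. The punch holder stands on it at the start. Origin: centre of its underside; x across the board, y along it (to the robot's left at yaw 0), z up. It never moves.
- oiler: green closed oil bottle with a red cap, 48 mm across, 110 mm high, loose, standing on the table beyond the left ends of the rows; a bystander. Origin: centre of its underside.
Things that resemble listed ones, but are neither listed nor needed, are in the scene too. Leave any brown or purple look-alike of the spacer alone.

How it is judged:
By the outcome, as a careful person would: the job done as asked, in the order asked, and still so for the second after the job is handed in, with the robot touching nothing.
It also fails if it takes over 102 s, if anything falls off the work surface, if the arm or the gripper's body presses on something with over 40 N, if the wrist force passes 120 N, or if a joint passes its speed limit or range.

## Working session

There is one attempt and no reset: what is moved stays moved. The work goes in short steps, Python scripts to look and compute and a tool call to move; the robot and the scene stay as the last step left them, time stands still between calls to the robot, and variables do not carry over. Pictures are saved under pics/ and viewed, about 12 in all and at most 16, crops included, and the job is handed in when it is done.

Besides the shell and the picture viewer there is one more tool, called after "Call:" in YAML: its name, and indented under it one key for each argument. send_rows: Moves the arm, as the interface text tells. Its arguments: {"type":"object","properties":{"plan":{"type":"array"},"gripper":{"type":"number"},"grip_force":{"type":"number"}},"required":["plan"]}

```bash
mkdir -p pics; ls
python3 - <<'E'
from plant import get_state, read_camera, tips_ahead
import cv2,numpy as np
s=get_state();print({k:np.round(v,3).tolist() for k,v in s.items()},tips_ahead)
for n in("scene","top"):
    c=read_camera(n);cv2.imwrite(f"pics/{n}0.png",c["img"]);print(n,c["fx"],c["fy"],c["cx"],c["cy"],c["D"]);print(np.round(c["world_from_camera"],3))
c=read_camera("wrist");print(c["mount"])
E
```

```text
pics
{'time': 0.0, 'qpos': [1.053, 0.287, 1.578, -0.0, 1.279, -0.15], 'dq': [-0.0, 0.0, 0.0, 0.0, 0.001, 0.0], 'joint_efforts': [-0.0, -40.598, -29.263, -0.0, 0.006, -0.0], 'eef_pos': [0.242, 0.629, 0.244], 'tcp_rot': [0.696, -0.13, 0.129, -0.694], 'contact_force': [-0.011, -0.164, 0.475], 'wrist_torque': [-0.02, -0.006, 0.008], 'opening': 0.994} 0.014
scene 429.6510614796445 429.6510614796445 250.54031083853303 194.9990729223066 [-0.10194849  0.          0.          0.          0.        ]
[[-0.142  0.762 -0.632  1.159]
 [ 0.99   0.108 -0.093  0.149]
 [-0.003 -0.639 -0.769  0.751]
 [ 0.     0.     0.     1.   ]]
top 354.27907751247636 354.27907751247636 254.09556711361896 188.99881494972146 [-0.11335246  0.          0.          0.          0.        ]
[[ 0.017 -0.987  0.159  0.501]
 [-1.    -0.021 -0.023  0.087]
 [ 0.026 -0.159 -0.987  0.716]
 [ 0.     0.     0.     1.   ]]
[[-1.90365017e-04  9.53683362e-01  3.00812247e-01 -7.69050358e-02]
 [-1.73468325e-04 -3.00812279e-01  9.53683355e-01 -1.28368001e-01]
 [ 9.99999967e-01  1.29366551e-04  2.22697990e-04 -4.33019659e-04]
 [ 0.00000000e+00  0.00000000e+00  0.00000000e+00  1.00000000e+00]]
```

View pics/top0.png

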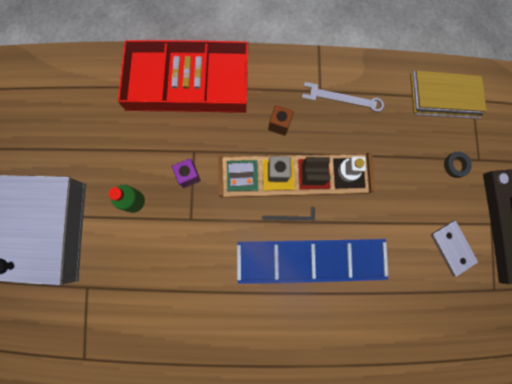

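View pics/scene0.png

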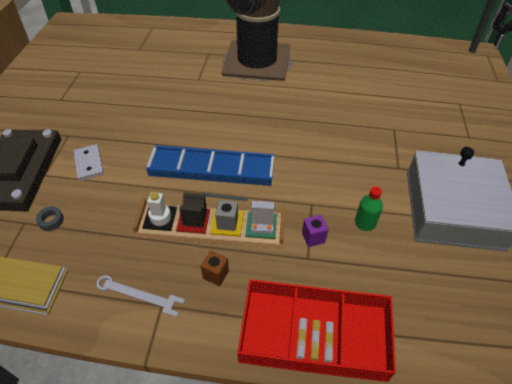

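```bash
cat > h.py <<'E'
from plant import get_state, read_camera
import cv2,numpy as np
from scipy.spatial.transform import Rotation as R
def cam(n):
    s=get_state();c=read_camera(n)
    if n=="wrist":
        T=np.eye(4);T[:3,:3]=R.from_quat(s["tcp_rot"]).as_matrix();T[:3,3]=s["eef_pos"];c["world_from_camera"]=T@c["mount"]
    c["K"]=np.array([[c["fx"],0,c["cx"]],[0,c["fy"],c["cy"]],[0,0,1]]);c["D"]=np.array(c["D"]);return c
def onplane(c,uv,z):
    p=cv2.undistortPoints(np.array(uv,float).reshape(-1,1,2),c["K"],c["D"])[:,0]
    d=np.c_[p,np.ones(len(p))]@c["world_from_camera"][:3,:3].T;o=c["world_from_camera"][:3,3]
    return o+d*((z-o[2])/d[:,2])[:,None]
def proj(c,P):
    T=np.linalg.inv(c["world_from_camera"]);r=cv2.Rodrigues(T[:3,:3])[0]
    return cv2.projectPoints(np.array(P,float).reshape(-1,3),r,T[:3,3],c["K"],c["D"])[0][:,0]
def mask(img,lo,hi,roi=None):
    m=cv2.inRange(cv2.cvtColor(img,cv2.COLOR_BGR2HSV),lo,hi)
    if roi: k=np.zeros_like(m);x0,y0,x1,y1=roi;k[y0:y1,x0:x1]=1;m*=k
    return m
def big(m):
    return max(cv2.findContours(m,cv2.RETR_EXTERNAL,cv2.CHAIN_APPROX_NONE)[0],key=cv2.contourArea)
def rect(c,cnt,z):
    w=onplane(c,cnt.reshape(-1,2),z)[:,:2].astype(np.float32)*1000
    return cv2.minAreaRect(w)
E
python3 - <<'E'
from h import *
for n,r1,r2 in(("top",(225,230,400,295),(215,145,380,205)),("scene",(140,140,285,190),(130,190,290,250))):
    c=cam(n);im=c["img"]
    m=mask(im,(105,120,40),(130,255,255),r1);print(n,"rail",rect(c,cv2.convexHull(big(m)),.022))
    if n=="top":
        w=mask(im,(0,0,150),(180,70,255),r1);g=[cv2.minAreaRect(k) for k in cv2.findContours(w,0,2)[0] if cv2.contourArea(k)>20];print([np.round(onplane(c,[k[0]],.026)[0],3).tolist() for k in g])
    for nm,lo,hi in(("red",(0,150,60),(6,255,255)),("yel",(22,150,120),(32,255,255)),("grn",(60,60,40),(95,255,255)),("blk",(0,0,0),(180,255,40))):
        q=mask(im,lo,hi,r2);print(nm,rect(c,big(q),.028))
    x0,y0,x1,y1=(210,140,400,295) if n=="top" else (130,140,350,290)
    cv2.imwrite(f"pics/{n}1.png",cv2.resize(im[y0:y1,x0:x1],None,fx=3.5,fy=3.5,interpolation=2))
c=cam("wrist");print(c["fx"],c["cx"],c["cy"],c["D"]);print(R.from_quat(get_state()["tcp_rot"]).as_matrix().round(3))
E
```

```text
top rail ((473.4818420410156, -45.67005920410156), (78.52072143554688, 291.1589660644531), 1.6992738246917725)
[[0.472, 0.027, 0.026], [0.47, 0.099, 0.026], [0.476, -0.117, 0.026], [0.473, -0.045, 0.026], [0.479, -0.19, 0.026]]
red ((645.5845947265625, -47.18939208984375), (59.01430892944336, 61.41851043701172), 1.2210314273834229)
yel ((641.9573974609375, 23.111116409301758), (58.76453399658203, 61.46722412109375), 1.4099173545837402)
grn ((639.17529296875, 95.75431823730469), (58.44576644897461, 58.71317672729492), 3.3561484813690186)
blk ((638.8336791992188, -38.327022552490234), (56.50441360473633, 33.431331634521484), 45.03293228149414)
scene rail ((479.5171813964844, -46.58735656738281), (97.87918853759766, 292.46295166015625), 1.7299919128417969)
red ((648.2557373046875, -47.916011810302734), (62.81138610839844, 60.42412185668945), 2.4997975826263428)
yel ((644.3094482421875, 23.0078125), (63.86714172363281, 61.906742095947266), 2.730334997177124)
grn ((640.6589965820312, 94.61921691894531), (61.23249435424805, 60.15245819091797), 2.739016056060791)
blk ((631.3848876953125, -52.01232147216797), (68.72136688232422, 51.33840560913086), 12.01384162902832)
314.3211702679506 249.27811473924498 187.6889377313406 [-0.07987523  0.          0.          0.          0.        ]
[[ 0.933 -0.     0.36 ]
 [-0.36  -0.001  0.933]
 [-0.    -1.    -0.001]]
```

View pics/top1.png

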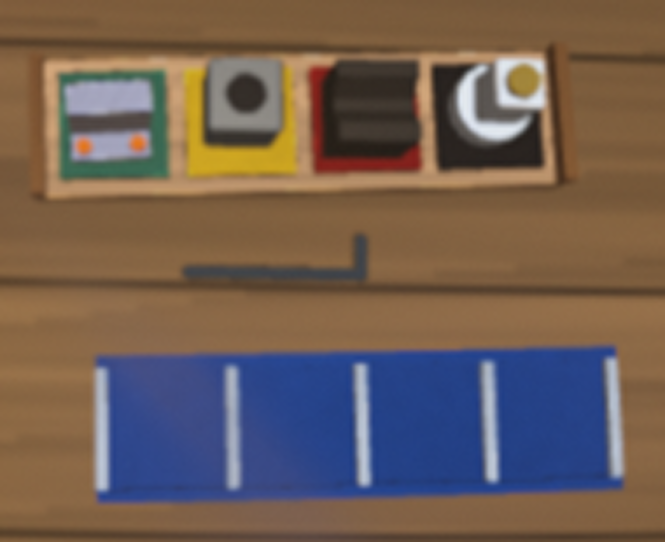

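Left to right on the pads (pixels in top0.png) are the clamp (241,175), spacer (279,168), die (316,172) and holder (352,169). The spacer look-alikes, purple (185,172) and brown (281,120), stand off the pads, so I leave them alone. The target bays are holder at +108, die at +36, spacer at −36 and clamp at −108. Next I move above the board for a wrist look.

Call:
send_rows:
  plan:
    - [[0,0,0],[0,0.023,0]]
    - [[0,0,0],[0,0.023,0]]
    - [[0,0,0],[0,0.023,0]]
    - [[0,0,0],[0,0.023,0]]
    - [[0,0,0],[0,0.023,0]]
    - [[0,0,0],[0,0.023,0]]
    - [[0,0,0],[0,0.023,0]]
    - [[0,0,0],[0,0.023,0]]
    - [[0.35,0,0.174],[0,0,0]]
    - [[0.35,0,0.174],[0,0,0]]
    - [[0.35,0,0.174],[0,0,0]]
    - [[0.35,0,0.174],[0,0,0]]
  gripper: 0

```text
time: 1.5
eef_pos: [0.3344, 0.4644, 0.2453]
tcp_rot: [-0.512, 0.488, -0.488, 0.512]
contact_force: [0.6, -0.1, -0.0]
opening: 0.998
```

Call:
send_rows:
  plan:
    - [[0.35,0,0.174],[0,0,0]]
    - [[0.35,0,0.174],[0,0,0]]
    - [[0.35,0,0.174],[0,0,0]]
    - [[0.35,0,0.174],[0,0,0]]
    - [[0.35,0,0.174],[0,0,0]]
    - [[0.35,0,0.174],[0,0,0]]
    - [[0.35,0,0.174],[0,0,0]]
    - [[0.35,0,0.174],[0,0,0]]
    - [[0.35,0,0.174],[0,0,0]]
    - [[0.35,0,0.174],[0,0,0]]
    - [[0,0,0],[0,0,0]]
    - [[0,0,0],[0,0,0]]

```text
time: 2.7
eef_pos: [0.5624, 0.0553, 0.2451]
tcp_rot: [0.511, -0.489, 0.488, -0.511]
contact_force: [-0.8, -0.1, 0.5]
opening: 1.0
```

Run:
```python
from h import *
s=get_state();print(s["time"],s["eef_pos"],R.from_quat(s["tcp_rot"]).as_matrix().round(4),s["qpos"])
c=cam("wrist");cv2.imwrite("pics/w1.png",cv2.resize(c["img"],(800,600)));cv2.imwrite("pics/w1raw.png",c["img"])
```

```text
2.7 [0.56235252 0.05529718 0.2450772 ] [[ 4.45e-02 -7.00e-04  9.99e-01]
 [-9.99e-01  5.00e-04  4.45e-02]
 [-5.00e-04 -1.00e+00 -7.00e-04]] [-8.16777061e-02  4.57214199e-02  1.85032504e+00  4.19000551e-04
  1.24632372e+00 -1.26291026e-01]
```

View pics/w1.png

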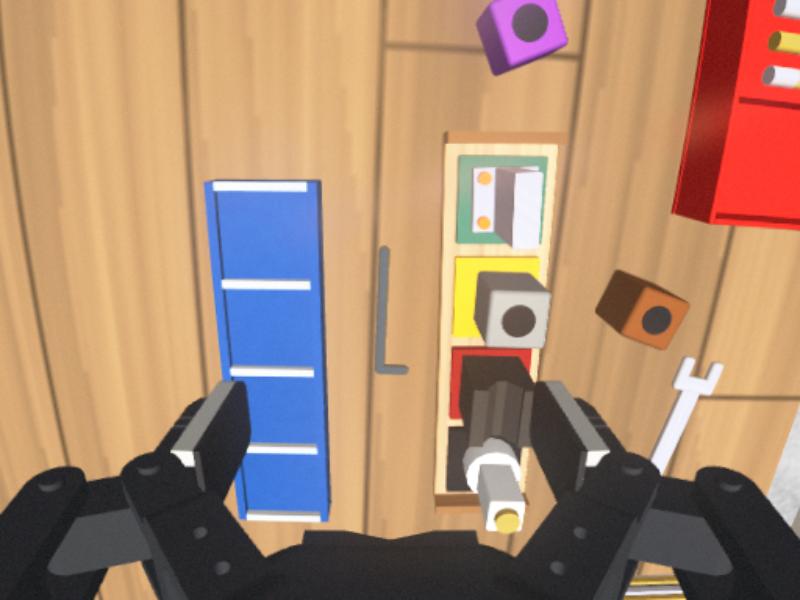

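```bash
cat > m.py <<'E'
from h import *
import sys
c=cam("wrist");im=cv2.imread("pics/w1raw.png");f=512/800.
P=lambda uv,z:onplane(c,np.array(uv,float)*f,z)
ang=lambda a,b:np.degrees(np.arctan2(-(b[0]-a[0]),b[1]-a[1]))
# rail ribs
w=mask(im,(0,0,170),(180,60,255),(125,105,215,340))
ks=sorted([cv2.minAreaRect(k)[0] for k in cv2.findContours(w,0,2)[0] if cv2.contourArea(k)>40],key=lambda k:k[1])
r=onplane(c,ks,.026);print("ribs",r[:,:2].round(4).tolist())
print("spacer bore",P([519,321],.080)[0].round(4));q=P([[487,290],[549,291],[547,347],[488,346]],.08);print(q[:,:2].round(4).tolist())
q=P([[514,169],[539,167],[543,245],[515,248]],.094);print("clamp top",q[:,:2].round(4).tolist(),q.mean(0).round(4),ang(q[3],q[0]),ang(q[2],q[1]))
print("clamp bolts",P([[484,178],[483,223]],.041)[:,:2].round(4).tolist())
print("holder button",P([507,521],.102)[0].round(4))
for nm,uv in(("red",[[451,349],[532,348]]),("yel",[[456,258],[539,257]]),("grn",[[460,155],[547,157],[544,245],[458,243]])):print(nm,P(uv,.028)[:,:2].round(4).tolist())
x0,y0,x1,y1=280,95,370,350
big=cv2.resize(im[y0:y1,x0:x1],None,fx=5,fy=5,interpolation=2)
cv2.imwrite("pics/w1c.png",np.hstack([big[:600],np.zeros_like(big[:600,:5]),big[675:]]) if 0 else np.hstack([big[0:600,:395],big[-600:,:395]]))
E
python3 m.py
```

```text
ribs [[0.468, 0.0979], [0.4712, 0.0273], [0.4732, -0.0442], [0.4794, -0.1155], [0.4783, -0.1873]]
spacer bore [0.6463 0.0257 0.08  ]
[[0.6234, 0.0454], [0.6629, 0.0466], [0.6672, 0.0084], [0.6282, 0.0075]]
clamp top [[0.6283, 0.1207], [0.6423, 0.1226], [0.6504, 0.0785], [0.6341, 0.0759]] [0.6387 0.0994 0.094 ] 7.372855476503562 10.432657989114432
clamp bolts [[0.6221, 0.1115], [0.6244, 0.0814]]
holder button [ 0.6517 -0.115   0.102 ]
red [[0.6124, -0.0184], [0.6749, -0.0149]]
yel [[0.61, 0.053], [0.6704, 0.0568]]
grn [[0.6067, 0.1252], [0.6668, 0.1273], [0.6729, 0.0658], [0.6105, 0.0641]]
```

View pics/w1c.png

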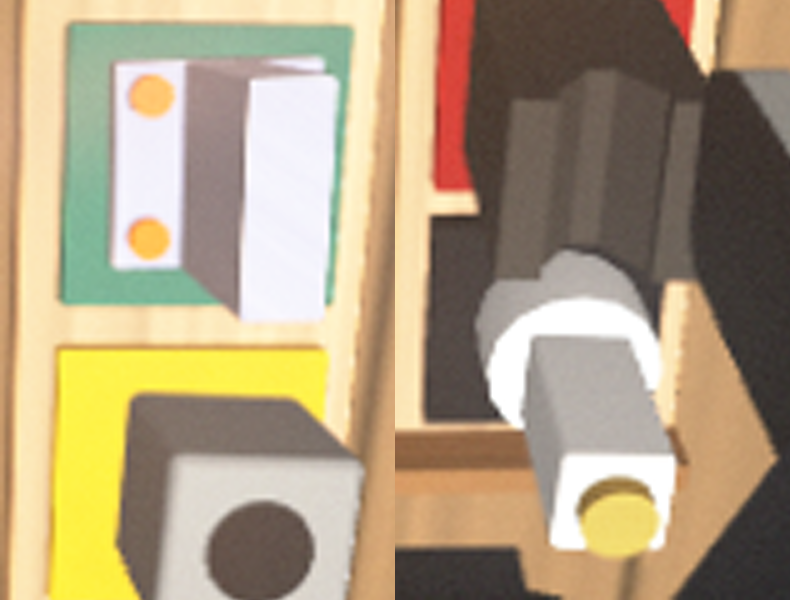

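The wrist picture shows the clamp at raw pixel (338,135), spacer bore (332,205), die about (322,268) and holder button (324,333). The purple and brown look-alikes are off the board. I pick the clamp first.

Call:
send_rows:
  plan:
    - [[-0.16,0,0.327],[0,0,0]]
    - [[-0.16,0,0.327],[0,0,0]]
    - [[0,0.35,0],[0,0,0]]
    - [[0,0.35,0],[0,0,0]]
    - [[0,0.3,0],[0,0,0]]
    - [[0,0.2,0],[0,0,0]]
    - [[0,0.13,0],[0,0,0]]
    - [[0,0.09,0],[0,0,0]]
    - [[0,0.047,0],[0,0,0]]
    - [[0,0,0],[0,0,0]]
    - [[0,0,0],[0,0,0]]

```text
time: 3.9
eef_pos: [0.6398, 0.0983, 0.0708]
tcp_rot: [-0.511, 0.487, -0.489, 0.512]
contact_force: [0.5, -0.1, 0.9]
opening: 0.996
```

Run:
```python
from h import *
print(get_state()["eef_pos"])
c=cam("wrist");cv2.imwrite("pics/w2.png",cv2.resize(c["img"],(800,600)))
print(proj(c,[get_state()["eef_pos"]])*1.5625)
```

```text
[0.63979114 0.09831799 0.07078978]
[[390.44885325 409.24294874]]
```

View pics/w2.png

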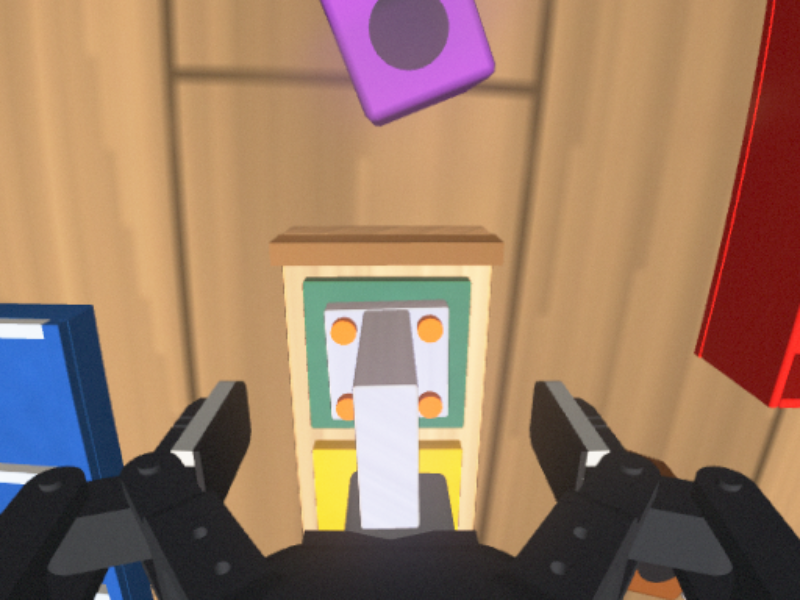

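The plate is centred between the open jaws, at x≈387 against a jaw middle of 390. I close the gripper.

Call:
send_rows:
  plan:
    - [[0,0,0],[0,0,0]]
    - [[0,0,0],[0,0,0]]
    - [[0,0,0],[0,0,0]]
    - [[0,0,0],[0,0,0]]
    - [[0,0,0],[0,0,0]]
    - [[0,0,0],[0,0,0]]
    - [[0,0,0],[0,0,0]]
    - [[0,0,0],[0,0,0]]
    - [[0,0,0],[0,0,0]]
    - [[0,0,0],[0,0,0]]
  gripper: 1
  grip_force: 60

```text
time: 4.95
eef_pos: [0.639, 0.0982, 0.0695]
tcp_rot: [-0.511, 0.488, -0.488, 0.512]
contact_force: [1.1, 0.7, 0.4]
opening: 0.182
```

Call:
send_rows:
  plan:
    - [[0,-0.1,0],[0,0,0]]
    - [[0,-0.2,0],[0,0,0]]
    - [[0,-0.3,0],[0,0,0]]
    - [[0,-0.3,0],[0,0,0]]
    - [[0,0,0],[0,0,0]]
    - [[0,0,0],[0,0,0]]

```text
time: 5.55
eef_pos: [0.6384, 0.0983, 0.1772]
tcp_rot: [0.512, -0.488, 0.488, -0.512]
contact_force: [-0.2, 0.8, -5.0]
opening: 0.181
```

Call:
send_rows:
  plan:
    - [[0.29,0,-0.205],[0,0,0]]
    - [[0.29,0,-0.205],[0,0,0]]
    - [[0.29,0,-0.205],[0,0,0]]
    - [[0.29,0,-0.205],[0,0,0]]
    - [[0.29,0,-0.205],[0,0,0]]
    - [[0.29,0,-0.205],[0,0,0]]
    - [[0.29,0,-0.205],[0,0,0]]
    - [[0,0,0],[0,0,0]]
    - [[0,0.3,0],[0,0,0]]
    - [[0,0.25,0],[0,0,0]]
    - [[0,0.2,0],[0,0,0]]
    - [[0,0,0],[0,0,0]]

```text
time: 6.75
eef_pos: [0.4733, -0.1501, 0.0807]
tcp_rot: [0.513, -0.493, 0.483, -0.51]
contact_force: [-1.1, 0.9, -4.9]
opening: 0.174
```

Run:
```python
from h import *
s=get_state();print(s["eef_pos"])
c=cam("wrist");cv2.imwrite("pics/w3.png",cv2.resize(c["img"],(800,600)))
```

```text
[ 0.47333374 -0.15007128  0.08074724]
```

View pics/w3.png

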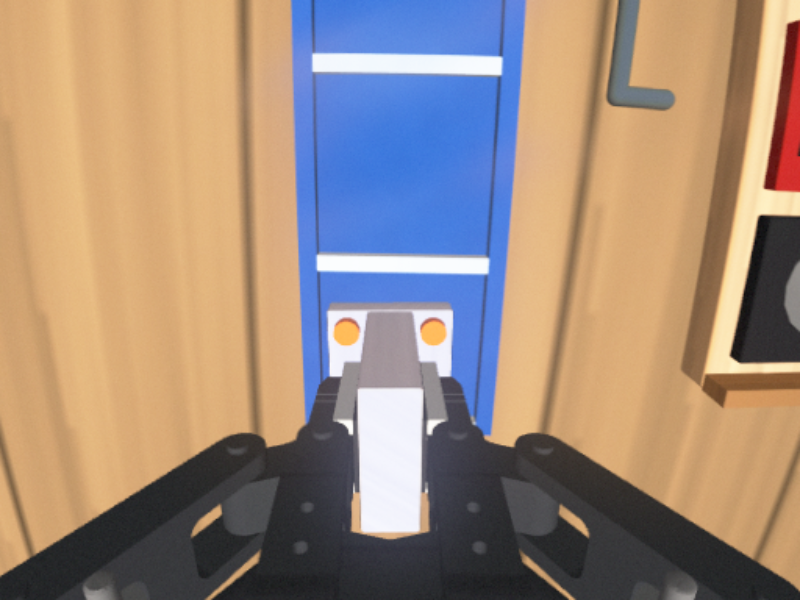

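Run:
```python
from h import *
s=get_state();M=R.from_quat(s["tcp_rot"]).as_matrix();print(M.round(4),s["qpos"].round(3),s["eef_pos"])
# turn (tool axes, in turns) to level, with rail yaw .03
a=.03;G=np.array([[np.sin(a),0,np.cos(a)],[-np.cos(a),0,np.sin(a)],[0,-1,0]])
print((R.from_matrix(M.T@G).as_rotvec()/2/np.pi).round(4))
```

```text
[[ 0.0471 -0.0083  0.9989]
 [-0.9989  0.0049  0.0471]
 [-0.0053 -1.     -0.008 ]] [-0.512  0.106  2.113  0.     0.932 -0.559] [ 0.47528505 -0.15108407  0.08337856]
[ 0.0013  0.0027 -0.0008]
```

Call:
send_rows:
  plan:
    - [[0,0,0],[0,0.0025,0]]
    - [[0,0.06,0],[0,0,0]]
    - [[0,0.05,0],[0,0,0]]
    - [[0,0.04,0],[0,0,0]]
    - [[0,0.02,0],[0,0,0]]
    - [[0,0.01,0],[0,0,0]]
    - [[0,0,0],[0,0,0]]
    - [[0,0,0],[0,0,0]]

```text
time: 7.6
eef_pos: [0.4784, -0.1532, 0.0659]
tcp_rot: [-0.508, 0.492, -0.492, 0.508]
contact_force: [-0.2, -0.4, -4.3]
opening: 0.179
```

Call:
send_rows:
  plan:
    - [[0,0.007,0],[0,0,0]]
    - [[0,0.007,0],[0,0,0]]
    - [[0,0.007,0],[0,0,0]]
    - [[0,0,0],[0,0,0]]

```text
time: 8.0
eef_pos: [0.4781, -0.1531, 0.0631]
tcp_rot: [0.508, -0.492, 0.492, -0.508]
contact_force: [0.1, -0.2, -4.5]
opening: 0.181
```

Call:
send_rows:
  plan:
    - [[0,0.006,0],[0,0,0]]
    - [[0,0.006,0],[0,0,0]]
    - [[0,0,0],[0,0,0]]
    - [[0,0,0],[0,0,0]]

```text
time: 8.4
eef_pos: [0.4782, -0.1531, 0.0617]
tcp_rot: [0.508, -0.492, 0.492, -0.508]
contact_force: [-0.4, 0.1, -3.7]
opening: 0.179
```

Call:
send_rows:
  plan:
    - [[0,0.006,0],[0,0,0]]
    - [[0,0,0],[0,0,0]]
    - [[0,0,0],[0,0,0]]

```text
time: 8.7
eef_pos: [0.4784, -0.1533, 0.0614]
tcp_rot: [0.508, -0.492, 0.492, -0.508]
contact_force: [-1.1, 0.4, 0.1]
opening: 0.178
```

Call:
send_rows:
  plan:
    - [[0,0,0],[0,0,0]]
    - [[0,0,0],[0,0,0]]
    - [[0,0,0],[0,0,0]]
    - [[0,0,0],[0,0,0]]
    - [[0,0,0],[0,0,0]]
    - [[0,0,0],[0,0,0]]
    - [[0,0,0],[0,0,0]]
    - [[0,-0.1,0],[0,0,0]]
    - [[0,-0.25,0],[0,0,0]]
    - [[0,-0.35,0],[0,0,0]]
    - [[0,-0.2,0],[0,0,0]]
    - [[0,0,0],[0,0,0]]
  gripper: 0

```text
time: 9.9
eef_pos: [0.481, -0.1546, 0.1748]
tcp_rot: [-0.507, 0.488, -0.496, 0.509]
contact_force: [0.2, 0.0, 0.1]
opening: 0.997
```

Run:
```python
from h import *
c=cam("wrist");cv2.imwrite("pics/w4.png",cv2.resize(c["img"],(800,600)))
s=get_state();M=R.from_quat(s["tcp_rot"]).as_matrix();print(M.round(4),s["eef_pos"])
for n,t in(("spacer",(.6455,.026)),("die",(.646,-.047)),("holder",(.651,-.117))):
    d=M.T@(np.r_[t,s["eef_pos"][2]]-s["eef_pos"])/.12;print(n,d.round(3))
```

```text
[[ 0.0313  0.0051  0.9995]
 [-0.9995 -0.0029  0.0313]
 [ 0.0031 -1.      0.005 ]] [ 0.47959684 -0.15389433  0.17208212]
spacer [-1.455  0.003  1.429]
die [-0.847  0.004  1.414]
holder [-0.263  0.006  1.437]
```

View pics/w4.png

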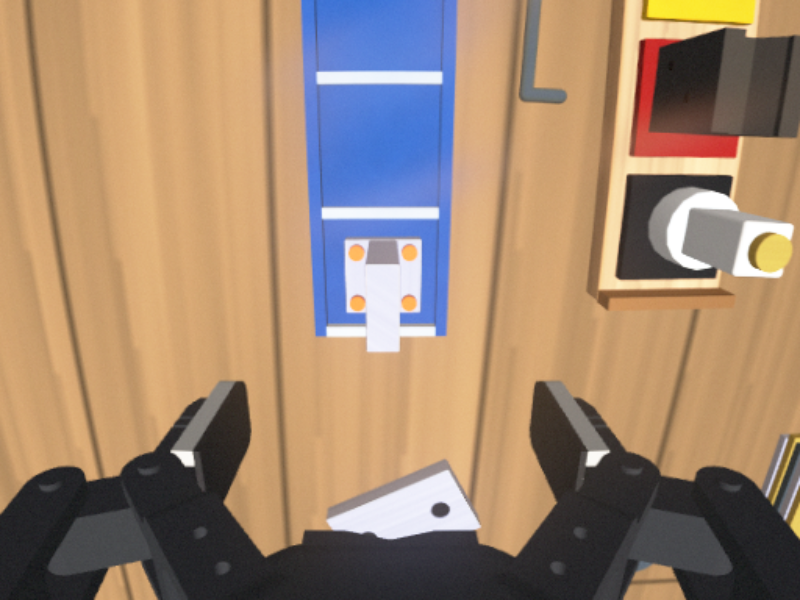

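The clamp stands upright and centred in the rightmost bay (383,275). Next is the spacer.

Call:
send_rows:
  plan:
    - [[-0.242,0,0.24],[0,-0.0025,0]]
    - [[-0.242,0,0.24],[0,0,0]]
    - [[-0.242,0,0.24],[0,0,0]]
    - [[-0.242,0,0.24],[0,0,0]]
    - [[-0.242,0,0.24],[0,0,0]]
    - [[-0.242,0,0.24],[0,0,0]]
    - [[0,0,0],[0,0,0]]
    - [[0,0.3,0],[0,0,0]]
    - [[0,0.27,0],[0,0,0]]
    - [[0,0.2,0],[0,0,0]]
    - [[0,0.1,0],[0,0,0]]
    - [[0,0.047,0],[0,0,0]]

```text
time: 11.15
eef_pos: [0.6414, 0.0283, 0.0565]
tcp_rot: [0.512, -0.489, 0.487, -0.51]
contact_force: [-0.1, 0.9, -0.4]
opening: 1.0
```

Call:
send_rows:
  plan:
    - [[0,0,0],[0,0,0]]
    - [[0,0,0],[0,0,0]]
    - [[0,0,0],[0,0,0]]

```text
time: 11.45
eef_pos: [0.6443, 0.0284, 0.0608]
tcp_rot: [-0.511, 0.487, -0.489, 0.512]
contact_force: [0.4, 0.6, -0.5]
opening: 0.996
```

Run:
```python
from h import *
s=get_state();print(s["eef_pos"])
c=cam("wrist");cv2.imwrite("pics/w5.png",cv2.resize(c["img"],(800,600)))
```

```text
[0.64430348 0.0283594  0.06080535]
```

View pics/w5.png

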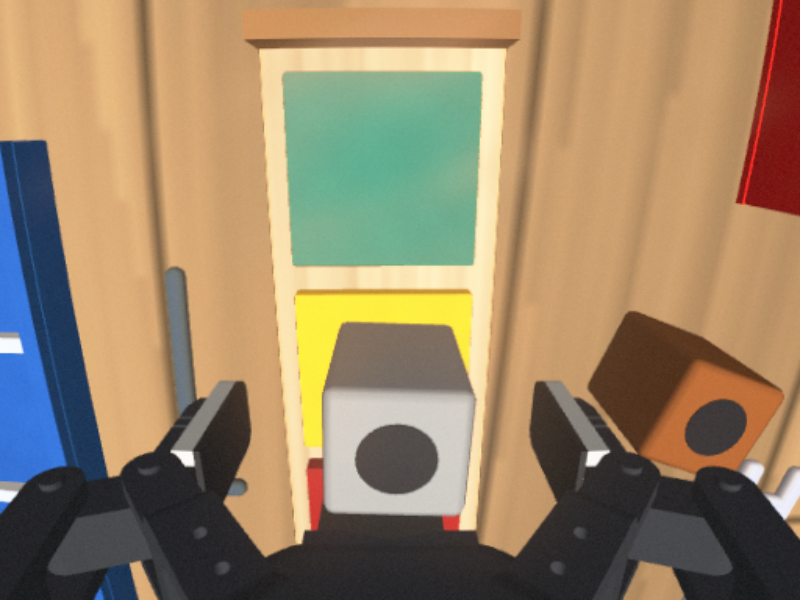

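The spacer is between the jaws, with its bore at (397,459). I close and lift.

Call:
send_rows:
  plan:
    - [[0,0,0],[0,0,0]]
    - [[0,0,0],[0,0,0]]
    - [[0,0,0],[0,0,0]]
    - [[0,0,0],[0,0,0]]
    - [[0,0,0],[0,0,0]]
    - [[0,0,0],[0,0,0]]
    - [[0,0,0],[0,0,0]]
    - [[0,0,0],[0,0,0]]
  gripper: 1
  grip_force: 50

```text
time: 12.3
eef_pos: [0.6435, 0.0285, 0.0594]
tcp_rot: [-0.511, 0.488, -0.488, 0.512]
contact_force: [0.4, 0.1, 3.2]
opening: 0.461
```

Call:
send_rows:
  plan:
    - [[0,-0.1,0],[0,0,0]]
    - [[0,-0.2,0],[0,0,0]]
    - [[0,-0.3,0],[0,0,0]]
    - [[0,-0.3,0],[0,0,0]]
    - [[0,0,0],[0,0,0]]
    - [[0,0,0],[0,0,0]]
    - [[0,0,0],[0,0,0]]

```text
time: 13.0
eef_pos: [0.6417, 0.0287, 0.1648]
tcp_rot: [0.512, -0.489, 0.487, -0.511]
contact_force: [-0.9, -0.8, -1.8]
opening: 0.463
```

Call:
send_rows:
  plan:
    - [[0.167,0,-0.286],[0,0.0025,0]]
    - [[0.167,0,-0.286],[0,0,0]]
    - [[0.167,0,-0.286],[0,0,0]]
    - [[0.167,0,-0.286],[0,0,0]]
    - [[0.167,0,-0.286],[0,0,0]]
    - [[0,0,0],[0,0,0]]
    - [[0,0.3,0],[0,0,0]]
    - [[0,0.25,0],[0,0,0]]
    - [[0,0.17,0],[0,0,0]]
    - [[0,0.1,0],[0,0,0]]
    - [[0,0.05,0],[0,0,0]]
    - [[0,0,0],[0,0,0]]

```text
time: 14.2
eef_pos: [0.4748, -0.0772, 0.0617]
tcp_rot: [0.508, -0.493, 0.491, -0.508]
contact_force: [-0.5, -0.4, -1.6]
opening: 0.455
```

Call:
send_rows:
  plan:
    - [[0,0.02,0],[0,0,0]]
    - [[0,0,0],[0,0,0]]
    - [[0,0,0],[0,0,0]]
    - [[0,0,0],[0,0,0]]

```text
time: 14.6
eef_pos: [0.4755, -0.0776, 0.0608]
tcp_rot: [-0.508, 0.492, -0.493, 0.508]
contact_force: [-0.3, 0.6, -0.6]
opening: 0.464
```

Call:
send_rows:
  plan:
    - [[0.01,0.02,0],[0,0,0]]
    - [[0,0.02,0],[0,0,0]]
    - [[0,0.01,0],[0,0,0]]
    - [[0,0.01,0],[0,0,0]]
    - [[0,0,0],[0,0,0]]
    - [[0,0,0],[0,0,0]]

```text
time: 15.2
eef_pos: [0.4751, -0.0787, 0.0529]
tcp_rot: [0.508, -0.492, 0.492, -0.508]
contact_force: [-0.7, 0.2, -0.7]
opening: 0.461
```

Call:
send_rows:
  plan:
    - [[0,0.006,0],[0,0,0]]
    - [[0,0.006,0],[0,0,0]]
    - [[0,0.006,0],[0,0,0]]
    - [[0,0,0],[0,0,0]]
    - [[0,0,0],[0,0,0]]

```text
time: 15.7
eef_pos: [0.4753, -0.0787, 0.0513]
tcp_rot: [0.508, -0.492, 0.492, -0.508]
contact_force: [-2.5, 1.2, 6.0]
opening: 0.466
```

Contact came at 0.0513 as predicted. I release and rise.

Call:
send_rows:
  plan:
    - [[0,0,0],[0,0,0]]
    - [[0,0,0],[0,0,0]]
    - [[0,0,0],[0,0,0]]
    - [[0,0,0],[0,0,0]]
    - [[0,0,0],[0,0,0]]
    - [[0,0,0],[0,0,0]]
    - [[0,-0.1,0],[0,0,0]]
    - [[0,-0.25,0],[0,0,0]]
    - [[0,-0.35,0],[0,0,0]]
    - [[0,-0.25,0],[0,0,0]]
    - [[0,0,0],[0,0,0]]
    - [[0,0,0],[0,0,0]]
  gripper: 0

```text
time: 16.9
eef_pos: [0.4756, -0.0788, 0.1663]
tcp_rot: [-0.507, 0.491, -0.493, 0.508]
contact_force: [-0.9, -0.2, 0.1]
opening: 1.002
```

Run:
```python
from h import *
c=cam("wrist");cv2.imwrite("pics/w6.png",cv2.resize(c["img"],(800,600)))
s=get_state();M=R.from_quat(s["tcp_rot"]).as_matrix();print(s["eef_pos"])
for n,t in(("die",(.645,-.047)),("holder",(.650,-.117))):
    d=M.T@(np.r_[t,s["eef_pos"][2]]-s["eef_pos"])/.12;print(n,d.round(3))
```

```text
[ 0.47476992 -0.07852473  0.1647751 ]
die [-0.218 -0.     1.426]
holder [ 0.366 -0.     1.45 ]
```

View pics/w6.png

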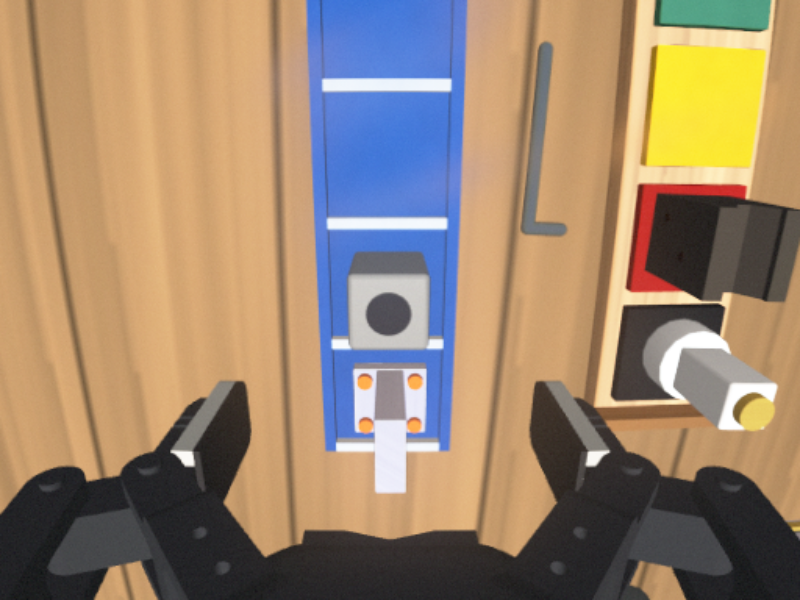

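The spacer is in the second bay from the right (388,313) and the clamp is unchanged. Next is the die.

Call:
send_rows:
  plan:
    - [[-0.044,0,0.285],[0,-0.0025,0]]
    - [[-0.044,0,0.285],[0,-0.003,0]]
    - [[-0.044,0,0.285],[0,0,0]]
    - [[-0.044,0,0.285],[0,0,0]]
    - [[-0.044,0,0.285],[0,0,0]]
    - [[0,0,0],[0,0,0]]
    - [[0,0.3,0],[0,0,0]]
    - [[0,0.25,0],[0,0,0]]
    - [[0,0.18,0],[0,0,0]]
    - [[0,0.1,0],[0,0,0]]
    - [[0,0.05,0],[0,0,0]]
    - [[0,0,0],[0,0,0]]

```text
time: 18.15
eef_pos: [0.6436, -0.0429, 0.0584]
tcp_rot: [0.516, -0.484, 0.483, -0.516]
contact_force: [0.1, 0.0, -0.1]
opening: 0.997
```

Call:
send_rows:
  plan:
    - [[0,0,0],[0,0,0]]
    - [[0,0,0],[0,0,0]]

```text
time: 18.35
eef_pos: [0.6454, -0.0432, 0.0609]
tcp_rot: [-0.516, 0.482, -0.484, 0.517]
contact_force: [-1.0, 0.0, 0.2]
opening: 1.001
```

Run:
```python
from h import *
s=get_state();print(s["eef_pos"])
c=cam("wrist");cv2.imwrite("pics/w7.png",cv2.resize(c["img"],(800,600)))
```

```text
[ 0.64543332 -0.04315568  0.06091841]
```

View pics/w7.png

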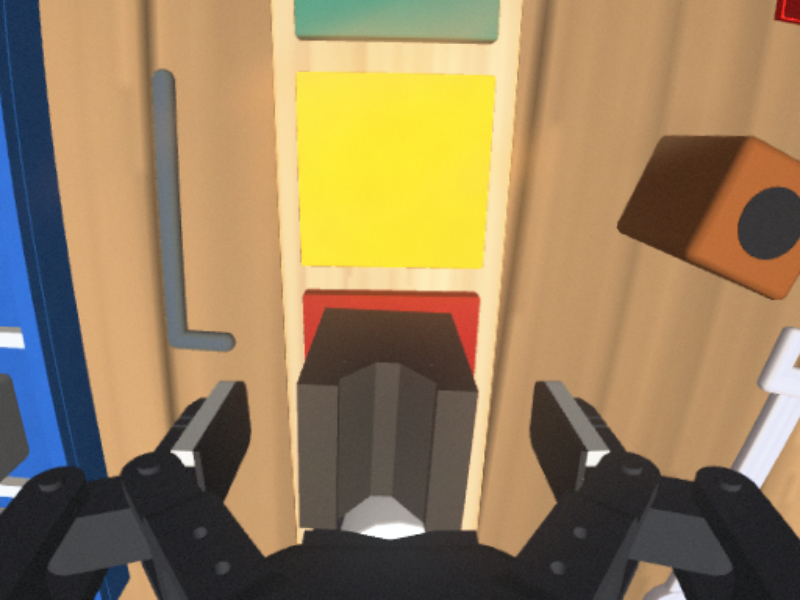

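Call:
send_rows:
  plan:
    - [[0.028,0,0],[0,0.007,0]]
    - [[0,0.01,0],[0,0,0]]
    - [[0,0,0],[0,0,0]]

```text
time: 18.7
eef_pos: [0.6448, -0.0463, 0.0585]
tcp_rot: [-0.505, 0.494, -0.495, 0.506]
contact_force: [-0.8, -0.4, 0.4]
opening: 1.0
```

Call:
send_rows:
  plan:
    - [[0,0,0],[0,0,0]]
    - [[0,0,0],[0,0,0]]
    - [[0,0,0],[0,0,0]]
    - [[0,0,0],[0,0,0]]
    - [[0,0,0],[0,0,0]]
    - [[0,0,0],[0,0,0]]
    - [[0,0,0],[0,0,0]]
    - [[0,0,0],[0,0,0]]
  gripper: 1
  grip_force: 70

```text
time: 19.5
eef_pos: [0.6448, -0.0463, 0.0582]
tcp_rot: [-0.505, 0.494, -0.495, 0.506]
contact_force: [0.2, 0.4, 1.2]
opening: 0.506
```

Call:
send_rows:
  plan:
    - [[0,-0.1,0],[0,0,0]]
    - [[0,-0.2,0],[0,0,0]]
    - [[0,-0.3,0],[0,0,0]]
    - [[0,-0.3,0],[0,0,0]]
    - [[0,0,0],[0,0,0]]
    - [[0,0,0],[0,0,0]]
    - [[0,0,0],[0,0,0]]

```text
time: 20.2
eef_pos: [0.6423, -0.0458, 0.1621]
tcp_rot: [0.507, -0.497, 0.493, -0.504]
contact_force: [-0.2, -1.1, -6.5]
opening: 0.507
```

Run:
```python
from h import *
s=get_state();M=R.from_quat(s["tcp_rot"]).as_matrix();print(s["eef_pos"],M.round(4))
for n,t in(("bay+36",(.474,-.009)),("bay+108",(.4725,.063))):
    d=M.T@(np.r_[t,s["eef_pos"][2]]-s["eef_pos"])/.12;print(n,d.round(3))
```

```text
[ 0.64233298 -0.04575185  0.16208247] [[ 0.0217 -0.0066  0.9997]
 [-0.9998  0.0015  0.0217]
 [-0.0017 -1.     -0.0065]]
bay+36 [-0.337  0.01  -1.396]
bay+108 [-0.937  0.011 -1.395]
```

Call:
send_rows:
  plan:
    - [[-0.068,0,-0.283],[0,0,0]]
    - [[-0.068,0,-0.283],[0,0,0]]
    - [[-0.068,0,-0.283],[0,0,0]]
    - [[-0.068,0,-0.283],[0,0,0]]
    - [[-0.068,0,-0.283],[0,0,0]]
    - [[0,0,0],[0,0,0]]
    - [[0,0.3,0],[0,0,0]]
    - [[0,0.27,0],[0,0,0]]
    - [[0,0.17,0],[0,0,0]]
    - [[0,0.1,0],[0,0,0]]
    - [[0,0.03,0],[0,0,0]]
    - [[0,0,0],[0,0,0]]

```text
time: 21.4
eef_pos: [0.4739, -0.0092, 0.061]
tcp_rot: [0.506, -0.495, 0.494, -0.505]
contact_force: [0.6, 0.5, -4.1]
opening: 0.507
```

Call:
send_rows:
  plan:
    - [[0,0.01,0],[0,0,0]]
    - [[0,0,0],[0,0,0]]
    - [[0,0,0],[0,0,0]]
    - [[0,0,0],[0,0,0]]

```text
time: 21.8
eef_pos: [0.4744, -0.0092, 0.0611]
tcp_rot: [-0.505, 0.494, -0.495, 0.506]
contact_force: [-0.1, 1.1, -4.8]
opening: 0.506
```

Need about 10.9 mm more.

Call:
send_rows:
  plan:
    - [[0,0.025,0],[0,0,0]]
    - [[0,0.02,0],[0,0,0]]
    - [[0,0.015,0],[0,0,0]]
    - [[0,0.01,0],[0,0,0]]
    - [[0,0.006,0],[0,0,0]]
    - [[0,0,0],[0,0,0]]
    - [[0,0,0],[0,0,0]]

```text
time: 22.5
eef_pos: [0.474, -0.0092, 0.0513]
tcp_rot: [-0.505, 0.495, -0.495, 0.505]
contact_force: [0.7, 0.8, -5.9]
opening: 0.509
```

Call:
send_rows:
  plan:
    - [[0,0.006,0],[0,0,0]]
    - [[0,0.006,0],[0,0,0]]
    - [[0,0,0],[0,0,0]]
    - [[0,0,0],[0,0,0]]

```text
time: 22.9
eef_pos: [0.4742, -0.0092, 0.0502]
tcp_rot: [-0.505, 0.494, -0.495, 0.505]
contact_force: [-1.3, 0.1, -2.5]
opening: 0.506
```

Call:
send_rows:
  plan:
    - [[0,0.005,0],[0,0,0]]
    - [[0,0,0],[0,0,0]]
    - [[0,0,0],[0,0,0]]

```text
time: 23.2
eef_pos: [0.4742, -0.0092, 0.0502]
tcp_rot: [0.506, -0.495, 0.494, -0.505]
contact_force: [-4.3, 0.6, 5.1]
opening: 0.503
```

Call:
send_rows:
  plan:
    - [[0,0,0],[0,0,0]]
    - [[0,0,0],[0,0,0]]
    - [[0,0,0],[0,0,0]]
    - [[0,0,0],[0,0,0]]
    - [[0,0,0],[0,0,0]]
    - [[0,0,0],[0,0,0]]
    - [[0,-0.1,0],[0,0,0]]
    - [[0,-0.25,0],[0,0,0]]
    - [[0,-0.35,0],[0,0,0]]
    - [[0,-0.25,0],[0,0,0]]
    - [[0,0,0],[0,0,0]]
    - [[0,0,0],[0,0,0]]
  gripper: 0

```text
time: 24.4
eef_pos: [0.4745, -0.0093, 0.1647]
tcp_rot: [-0.505, 0.494, -0.495, 0.506]
contact_force: [0.1, 0.3, -0.1]
opening: 1.002
```

Run:
```python
from h import *
s=get_state();M=R.from_quat(s["tcp_rot"]).as_matrix();print(s["eef_pos"],M.round(3))
d=M.T@(np.r_[.650,-.117,s["eef_pos"][2]]-s["eef_pos"])/.12;print(d.round(3))
```

```text
[ 0.47448852 -0.00926159  0.16466957] [[ 0.022  0.003  1.   ]
 [-1.    -0.001  0.022]
 [ 0.001 -1.     0.003]]
[0.929 0.005 1.443]
```

Call:
send_rows:
  plan:
    - [[0.186,0,0.289],[0,-0.003,0]]
    - [[0.186,0,0.289],[0,0,0]]
    - [[0.186,0,0.289],[0,0,0]]
    - [[0.186,0,0.289],[0,0,0]]
    - [[0.186,0,0.289],[0,0,0]]
    - [[0,0,0],[0,0,0]]
    - [[0,0.3,0],[0,0,0]]
    - [[0,0.22,0],[0,0,0]]
    - [[0,0.14,0],[0,0,0]]
    - [[0,0.08,0],[0,0,0]]
    - [[0,0.02,0],[0,0,0]]
    - [[0,0,0],[0,0,0]]

```text
time: 25.6
eef_pos: [0.6516, -0.1143, 0.0726]
tcp_rot: [-0.51, 0.489, -0.49, 0.51]
contact_force: [0.6, -0.7, 0.8]
opening: 1.002
```

Call:
send_rows:
  plan:
    - [[0,0,0],[0,0,0]]
    - [[0,0,0],[0,0,0]]

```text
time: 25.8
eef_pos: [0.6523, -0.1146, 0.0738]
tcp_rot: [-0.51, 0.489, -0.491, 0.51]
contact_force: [-0.1, 0.3, 0.1]
opening: 1.003
```

Run:
```python
from h import *
s=get_state();print(s["eef_pos"])
c=cam("wrist");cv2.imwrite("pics/w8.png",cv2.resize(c["img"],(800,600)))
```

```text
[ 0.65230225 -0.1145741   0.07375654]
```

View pics/w8.png

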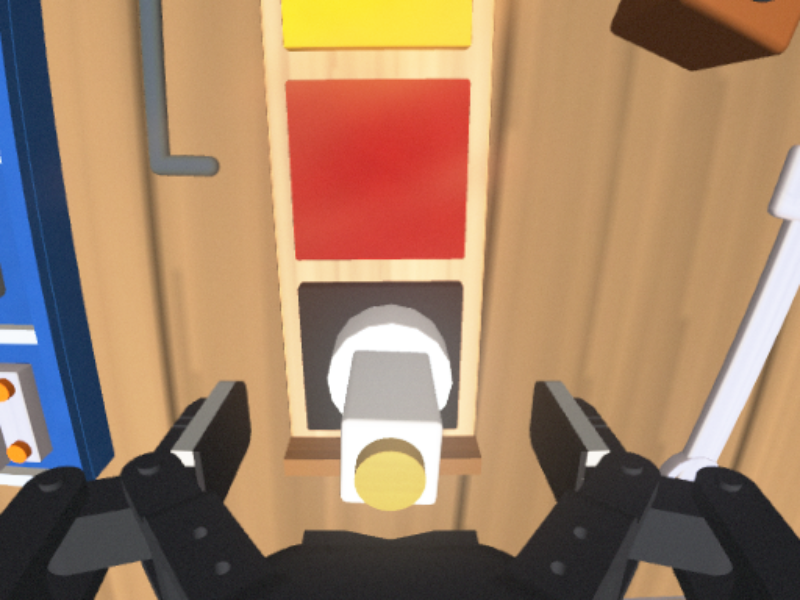

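The holder's shank is centred between the jaws at (390,425). I grip and lift.

Call:
send_rows:
  plan:
    - [[0,0,0],[0,0,0]]
    - [[0,0,0],[0,0,0]]
    - [[0,0,0],[0,0,0]]
    - [[0,0,0],[0,0,0]]
    - [[0,0,0],[0,0,0]]
    - [[0,0,0],[0,0,0]]
    - [[0,0,0],[0,0,0]]
    - [[0,0,0],[0,0,0]]
    - [[0,0,0],[0,0,0]]
  gripper: 1
  grip_force: 70

```text
time: 26.75
eef_pos: [0.6515, -0.1143, 0.0723]
tcp_rot: [-0.51, 0.49, -0.49, 0.51]
contact_force: [-0.4, 1.0, 2.3]
opening: 0.296
```

Call:
send_rows:
  plan:
    - [[0,-0.1,0],[0,0,0]]
    - [[0,-0.2,0],[0,0,0]]
    - [[0,-0.3,0],[0,0,0]]
    - [[0,-0.3,0],[0,0,0]]
    - [[0,0,0],[0,0,0]]
    - [[0,0,0],[0,0,0]]
    - [[0,0,0],[0,0,0]]
    - [[0,0,0],[0,0,0]]

```text
time: 27.55
eef_pos: [0.6496, -0.1137, 0.1763]
tcp_rot: [0.511, -0.492, 0.488, -0.509]
contact_force: [0.6, 0.6, -5.7]
opening: 0.295
```

Run:
```python
from h import *
s=get_state();M=R.from_quat(s["tcp_rot"]).as_matrix();print(s["eef_pos"],M.round(4))
d=M.T@(np.r_[.4725,.063,s["eef_pos"][2]]-s["eef_pos"])/.12;print(d.round(3))
```

```text
[ 0.6495501  -0.1137268   0.17632488] [[ 0.0405 -0.0059  0.9992]
 [-0.9992  0.002   0.0406]
 [-0.0022 -1.     -0.0058]]
[-1.531  0.012 -1.414]
```

Call:
send_rows:
  plan:
    - [[-0.22,0,-0.204],[0,0,0]]
    - [[-0.22,0,-0.204],[0,0,0]]
    - [[-0.22,0,-0.204],[0,0,0]]
    - [[-0.22,0,-0.204],[0,0,0]]
    - [[-0.22,0,-0.204],[0,0,0]]
    - [[-0.22,0,-0.204],[0,0,0]]
    - [[-0.22,0,-0.204],[0,0,0]]
    - [[0,0,0],[0,0,0]]
    - [[0,0.3,0],[0,0,0]]
    - [[0,0.25,0],[0,0,0]]
    - [[0,0.15,0],[0,0,0]]
    - [[0,0.1,0],[0,0,0]]

```text
time: 28.75
eef_pos: [0.4711, 0.0632, 0.0812]
tcp_rot: [0.511, -0.491, 0.489, -0.509]
contact_force: [0.8, -0.2, -3.9]
opening: 0.3
```

Call:
send_rows:
  plan:
    - [[0,0,0],[0,0.0015,0]]
    - [[0,0,0],[0,0,0]]
    - [[0,0,0],[0,0,0]]
    - [[0,0,0],[0,0,0]]

```text
time: 29.15
eef_pos: [0.4737, 0.0633, 0.0853]
tcp_rot: [-0.507, 0.491, -0.493, 0.508]
contact_force: [-0.3, -0.5, -4.1]
opening: 0.297
```

Call:
send_rows:
  plan:
    - [[0,0.06,0],[0,0,0]]
    - [[0,0.04,0],[0,0,0]]
    - [[0,0.03,0],[0,0,0]]
    - [[0,0.02,0],[0,0,0]]
    - [[0,0.01,0],[0,0,0]]
    - [[0,0.005,0],[0,0,0]]
    - [[0,0,0],[0,0,0]]
    - [[0,0,0],[0,0,0]]

```text
time: 29.95
eef_pos: [0.4729, 0.0634, 0.0644]
tcp_rot: [-0.508, 0.492, -0.492, 0.508]
contact_force: [0.2, 0.0, -4.2]
opening: 0.299
```

Call:
send_rows:
  plan:
    - [[0,0.005,0],[0,0,0]]
    - [[0,0.005,0],[0,0,0]]
    - [[0,0,0],[0,0,0]]
    - [[0,0,0],[0,0,0]]

```text
time: 30.35
eef_pos: [0.473, 0.0634, 0.0642]
tcp_rot: [0.508, -0.492, 0.492, -0.508]
contact_force: [-2.8, 0.8, 4.9]
opening: 0.291
```

Contact came at 0.0642, as predicted. I release, rise and back off to the left and upward so the cameras can see.

Call:
send_rows:
  plan:
    - [[0,0,0],[0,0,0]]
    - [[0,0,0],[0,0,0]]
    - [[0,0,0],[0,0,0]]
    - [[0,0,0],[0,0,0]]
    - [[0,0,0],[0,0,0]]
    - [[0,0,0],[0,0,0]]
    - [[0,0,0],[0,0,0]]
    - [[0,-0.1,0],[0,0,0]]
    - [[0,-0.25,0],[0,0,0]]
    - [[0,-0.35,0],[0,0,0]]
    - [[0,-0.35,0],[0,0,0]]
    - [[0,-0.3,0],[0,0,0]]
  gripper: 0

```text
time: 31.55
eef_pos: [0.4729, 0.0634, 0.2284]
tcp_rot: [-0.507, 0.491, -0.493, 0.508]
contact_force: [0.4, 0.1, -0.2]
opening: 0.997
```

Call:
send_rows:
  plan:
    - [[-0.35,0,0],[0,0,0]]
    - [[-0.35,0,0],[0,0,0]]
    - [[-0.35,0,0],[0,0,0]]
    - [[-0.35,0,0],[0,0,0]]
    - [[-0.35,0,0],[0,0,0]]
    - [[-0.35,0,0],[0,0,0]]
    - [[0,0,0],[0,0,0]]
    - [[0,0,0],[0,0,0]]
    - [[0,0,0],[0,0,0]]
    - [[0,0,0],[0,0,0]]

```text
time: 32.55
eef_pos: [0.465, 0.3141, 0.2253]
tcp_rot: [-0.507, 0.492, -0.493, 0.507]
contact_force: [-0.4, 0.2, 0.0]
opening: 0.999
```

Run:
```python
from h import *
a=cam("top")["img"][120:320,80:410];b=cam("scene")["img"][120:320,110:440]
cv2.imwrite("pics/end.png",np.vstack([cv2.resize(x,(495,300),interpolation=2) for x in(a,b)]))
s=get_state();print(s["time"],s["eef_pos"],s["contact_force"],s["dq"].round(3))
```

```text
32.65 [0.46504597 0.31424617 0.22523997] [-0.36881992  0.21821194  0.5576275 ] [ 0.006  0.004 -0.002  0.002 -0.002 -0.001]
```

View pics/end.png

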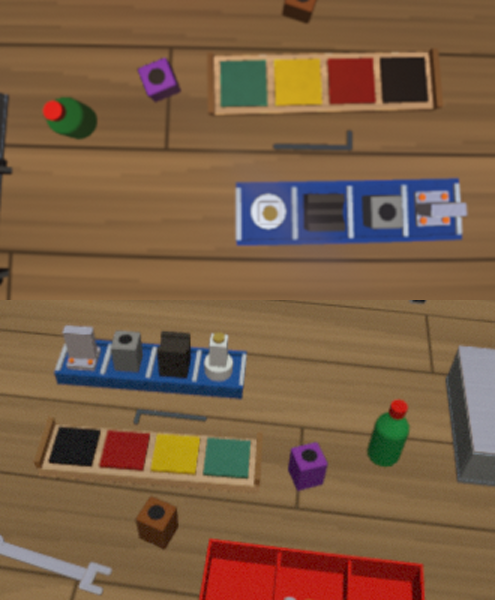

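All four pieces stand upright in their bays. Left to right they are holder, die, spacer and clamp, and the oil bottle has not moved.

```bash
python3 -c "
from plant import sign_off;print(sign_off())"
```

```text
the job is handed in; nothing more can be done
None
```

All four pieces are in the blue rail in reverse order, and I handed the job in at about 33 s of the 102 s allowed. Left to right as seen from the robot they are holder, die, spacer and clamp.

- **Set-down:** I lowered each piece in small steps until the wrist felt the floor. That happened 8 mm below its pick height, which matches the pad-to-bay height difference. The forces I read at contact stayed under about 7 N.
- **Final check:** The last top and scene pictures show every piece upright in its bay. The oil bottle and the purple and brown look-alikes were not touched, and the gripper is clear of everything.
- **Disagreement:** None of the checks failed. The camera estimates of the rail and pad positions differed from each other mostly by 2–3 mm and up to about 6 mm, within the roughly 11 mm of slack around each piece in its bay.

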